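# Turn a vial carousel to the scanner and scan

### The arm

A 6-joint arm with a two-finger parallel gripper is mounted at the origin on a cart in front of the work surface, level with it; the furniture and walls round the work are solid. World frame = base frame: x ahead of the robot, y to its left, z up, the work surface at z = 0. Lengths are in m, angles in rad, forces in N, time in s.
With the tool pointing down it reaches from about 0.25 to 0.775 m from the base axis. Payload 4 kg.
Tool frame: the origin (TCP) lies between the finger pads; the fingertips stand 14 mm ahead of it and the grasp point (between the pads) lies 5 mm behind it (tip_reach is the distance from the TCP to the fingertips, in m); z points along the fingers, y is the line along which they close (so a half turn about z gives the same grasp; the last joint's range is limited). The gripper opens to 94 mm and grips with 3 to 60 N. Pads are 16 mm wide; open, the fingers measure 119 mm over their backs; the gripper's body (75 mm by 177 mm) begins 78 mm behind the grasp point.
Start: joints at [-1.413, 0.087, 1.371, -0, 1.684, -0.103], TCP at [0.142, -0.531, 0.186] pointing down, gripper open.
Joint ranges: [-3.1, 3.1], [-0.76, 2.03], [0.27, 2.55], [-1.08, 4.22], [0.17, 2.65], [-2.57, 2.57]. Speed limits (rad/s): [2.79, 2.79, 3.14, 3.14, 3.14, 3.14].

### API

Orientations are given as [roll, pitch, yaw] about the fixed x, y, z axes, in that order (R = Rz(yaw) Ry(pitch) Rx(roll)).
In Python, from bench import * gives the robot as it stands. The module is installed in compiled form; this text tells all that it offers.
- The arm moves only by the tool servo_tool, never from a script. Its argument "targets" is a list of rows, each a list of 4 numbers: the shift along the tool's x, y, z in cm, then the turn about the tool's z in degrees. A call has 1 to 8 rows; each row is the pose to reach, as a shift and turn from the pose commanded when the call began, along the tool's axes at that moment; what a row does not reach only later rows make up. A row lasts 1/8 s, in which the tool goes at most 62.5 mm and 10.7 degrees, less where a joint would pass 70% of its speed; a pose out of reach is approached as far as the arm can. A call with a gripper value outside its range is refused whole. "claw" is the closure in counts, from 0 (fully open) to 255 (shut), set as the call begins (left out, the last holds). The fingers move at their own pace and stop on an object; the grip force is fixed at half the most. Time passes only in rows, so rows that repeat a pose let the fingers close. It gives the time, the measured TCP pose, the force, the opening and the grip force at its end, in the units of the state.
- get_obs(): the state, without advancing time (a new reading comes with each control period).
- snapshot(name): name is "scene" or "top" or "wrist"; returns the picture (400x640x3 uint8, blue, green, red); there is no depth.
- camera_model(name): a dict with "camera_matrix" (3x3 intrinsics, pixels), "k1" (the pictures are not rectified: a ray, as slopes to the right and down, at radius r is drawn at 1 + k1 r^2 times it, then the intrinsics apply), "camera_from_world" (4x4, takes a point from world to camera coordinates). Camera axes: x right, y up, looking along -z (the intrinsics and any distortion apply to the point x, -y, -z); pixel columns grow to the right and rows downward; lengths in m; the calibration is good to about 2 mm. A picture is of the moment at which its call begins: read the wrist's pose just before it. camera_model takes no time and is no camera call; for the wrist camera it gives the pose at the moment of the call.
- close_job(): hands the job in; it is judged then, once.
The state is a dict: "time": time; "joint_positions": joint angles; "qvel": joint speeds; "joint_torque": joint torques, N m; "tool_pos": TCP position; "ee_rot": TCP orientation; "wrist_force": force on the tool from outside, world axes, zero at the start; "wrist_torque": the same for the moment, N m; "width": finger opening in m; "finger_force": force on a finger pad.
Only numpy, scipy, OpenCV 4.12 (cv2) and the standard library are available. Lean on these libraries where they do the work, as an engineer would, in place of code of your own. Each camera call takes 0.05 s, during which the arm holds its last target. There are 200 camera calls.

### The job

Without touching the vials, push on the spokes of the small vial carousel with one finger to turn it until the tall vial stands squarely in front of the scanner head, and let it rest there. Then press the scan button on the carousel's stand all the way down with a fingertip and let go, leaving the tall vial at the scanner. Grasp and lift nothing, and leave the other things on the bench alone.

Things in the scene. Friction and masses are not known exactly. Their poses are not given: they have to be found in the camera images.
- stand: Fixed white stand, a 156 mm foot disc 14 mm high. Origin: centre of its underside on the bench, under the carousel's axis. Its +x axis points to the scanner head, a grey block 24 x 46 mm, 96 mm high, whose dark window face is 126 mm from the axis and looks at it. A 12 mm high arm carries the scan button, 145 mm from the axis, 18 degrees from -y towards -x.
- scan_point (a point): The point 45 mm from the carousel's axis on the line to the middle of the scanner head: the tall vial's origin belongs here in x and y (within 6 mm).
- carousel: Turntable on the stand; turns either way about its vertical axis with light friction (0.12 N m), stays where left. Origin: on the axis, underside of its 132 mm disc, 16 mm above the bench; z up. Four cups (37 mm outside, 30 mm inside, rims 46 mm above the bench) are centred 45 mm from the axis at 0, 90, 180 and 270 degrees from its x axis; four spokes stand between them.
- spoke_end (a point): Centre of the 15 mm black ball on the end of one spoke, 110 mm from the axis and 50 mm above the bench, at 45 degrees from the carousel's x axis. The other three spokes are alike, at 135, 225 and 315 degrees. Spokes are level steel bars 8 mm thick from hub to ball; their outer 45 mm stand free beyond the disc, with only the bench and the stand's low foot and arms beneath.
- tall_vial: The taller vial in the carousel, 27 mm in diameter and 62 mm tall, loose in one cup; its top is 83 mm above the bench. Origin: centre of its underside, z up.
- short_vial: The short vial, 27 mm in diameter and 40 mm tall, loose in the cup opposite the tall vial (either may be in the cup on the carousel's +x side). Origin: centre of its underside, z up.
- scan_button_top (a point): Middle of the top face of the round black scan button, 28 mm in diameter, on the stand's side arm; it is pressed straight down.
- scan_button (a joint): Travel of the scan button in m: 0 up, 0.006 fully down; springs back. It takes about 4 N to press it fully; more than 0.004 counts as pressed.
- bench_vial: Bystander: vial 27 mm in diameter, 62 mm tall, standing on the bench to the left. Origin: centre of its underside.
- bottle: Bystander: reagent bottle 62 mm in diameter, 134 mm tall, on the bench to the left. Origin: centre of its underside.
- glass_beaker: Bystander: beaker 67 x 61 mm, 80 mm tall, on the bench to the right. Origin: centre of its underside.

How it is judged:
On the way, in this order (a step that is already met when the one before it is completed fails the run):
1. the tall vial rests in front of the scanner with the carousel let go (horizontal distance between tall_vial and scan_point below 0.006 m and angular speed of carousel below 0.05 rad/s and contact force between the fingers and carousel below 0.2 N), for 0.2 s.
2. the scan button is pressed while the tall vial is at the scanner (horizontal distance between tall_vial and scan_point below 0.006 m and value of joint scan_button above 0.004 m), for 0.05 s.
At the end, for the whole second after the job is handed in: The tall vial's origin is within 6 mm (horizontally) of the scan point, the carousel is at rest, the button is up again (under 2 mm), and both vials stand upright (within 0.15 rad) in their cups (horizontal distance between tall_vial and scan_point below 0.006 m and angular speed of carousel below 0.05 rad/s and value of joint scan_button below 0.002 m and angle between each of tall_vial, short_vial's own z axis and vertical below 0.15 rad and z of each of tall_vial, short_vial in the frame of carousel below 0.01 m); the robot touches nothing.
It fails at once if a vial in the carousel is touched by the robot (contact force between any of the fingers, the arm and tall_vial above 1 N or contact force between any of the fingers, the arm and short_vial above 1 N).
It fails at once if a vial is lifted or tipped out of its cup (z of any of tall_vial, short_vial in the frame of carousel above 0.013 m or angle between any of tall_vial, short_vial's own z axis and vertical above 0.35 rad).
It fails at once if the bench vial, the bottle or the beaker is moved or knocked over (distance of any of bench_vial, bottle, glass_beaker from where it was at the start of the episode above 0.02 m).
It also fails if it takes over 48 s, if anything falls off the work surface, if the arm or the gripper's body presses on something with over 40 N, if the wrist force passes 120 N, or if a joint passes its speed limit or range.

## Working session

There is one attempt and no reset: what is moved stays moved. The work goes in short steps, Python scripts to look and compute and a tool call to move; the robot and the scene stay as the last step left them, time stands still between calls to the robot, and variables do not carry over. Pictures are saved under pics/ and viewed, at most 10 in all, crops included, and the job is handed in when it is done.

Besides the shell and the picture viewer there is one more tool, called after ">>>" in YAML: its name, and indented under it one key for each argument. servo_tool: Moves the arm, as the interface text tells. Its arguments: {"type":"object","properties":{"targets":{"type":"array"},"claw":{"type":"number"}},"required":["targets"]}

```bash
mkdir -p pics; python3 - <<'E'
from bench import *
import cv2
o=get_obs();print(o['time'],o['tool_pos'],o['ee_rot'],o['width'])
for n in("top","scene"):
    cv2.imwrite(f'pics/{n}0.png',snapshot(n)); m=camera_model(n);print(m)
E
```

```text
0.0 [ 0.1417269  -0.53082677  0.18442681] [-3.13942892e+00 -2.10420637e-04  2.60857700e-01] 0.09403039536583815
{'camera_matrix': array([[373.38345868,   0.        , 319.16249528],
       [  0.        , 373.38345868, 201.42978648],
       [  0.        ,   0.        ,   1.        ]]), 'k1': -0.05532152774198732, 'camera_from_world': array([[-5.34597835e-03, -9.99985666e-01,  2.97269805e-04,
        -7.43801960e-02],
       [ 9.88470192e-01, -5.23943102e-03,  1.51324910e-01,
        -5.24799144e-01],
       [-1.51321183e-01,  1.10282203e-03,  9.88484033e-01,
        -9.66757009e-01],
       [ 0.00000000e+00,  0.00000000e+00,  0.00000000e+00,
         1.00000000e+00]])}
{'camera_matrix': array([[427.56748303,   0.        , 319.62271821],
       [  0.        , 427.56748303, 195.65536806],
       [  0.        ,   0.        ,   1.        ]]), 'k1': 0.03546814243315046, 'camera_from_world': array([[-0.56879596, -0.82243416, -0.00855622,  0.22179937],
       [ 0.51649334, -0.36526441,  0.77447824, -0.32145548],
       [-0.64008264,  0.43610086,  0.63254269, -0.95610702],
       [ 0.        ,  0.        ,  0.        ,  1.        ]])}
```

View pics/top0.png

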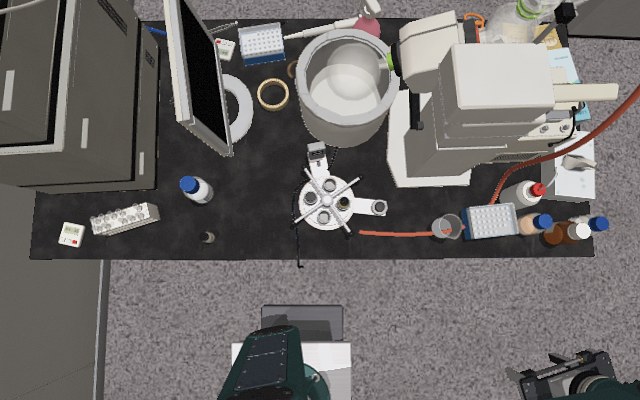

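View pics/scene0.png

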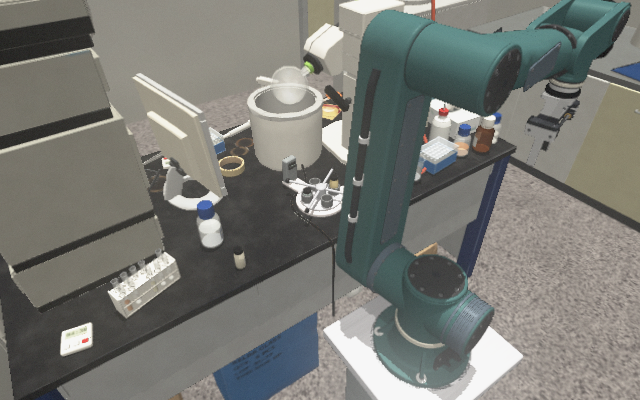

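The top view shows the carousel near (327,202), the scanner head near (317,152), the button near (379,208), and the beaker near (447,226). I'll zoom in on the carousel in both views.

```bash
python3 - <<'E'
import cv2,numpy as np
a=cv2.imread('pics/top0.png')[135:245,280:400];b=cv2.imread('pics/scene0.png')[145:225,270:350]
a=cv2.resize(a,(480,440),interpolation=cv2.INTER_CUBIC);b=cv2.resize(b,(320,320),interpolation=cv2.INTER_CUBIC)
c=np.zeros((440,800,3),np.uint8);c[:,:480]=a;c[:320,480:]=b;cv2.imwrite('pics/z0.png',c)
E
cat > h.py <<'E'
from bench import *
import cv2,numpy as np
def ray(m,uv):
    K=m['camera_matrix'];s=(np.array(uv,float)-K[:2,2])/[K[0,0],K[1,1]]
    x=s.copy()
    for _ in range(20): x=s/(1+m['k1']*(x@x))
    T=m['camera_from_world'];R=T[:3,:3]
    return -R.T@T[:3,3], R.T@np.array([x[0],-x[1],-1])
def onz(m,uv,z):
    c,d=ray(m,uv);return (c+d*(z-c[2])/d[2])
def proj(m,p):
    T=m['camera_from_world'];q=T[:3,:3]@np.array(p,float)+T[:3,3];x=np.array([q[0],-q[1]])/-q[2]
    K=m['camera_matrix'];return x*(1+m['k1']*(x@x))*K[0,0]+K[:2,2]
E
python3 - <<'E'
from h import *
m=camera_model('top')
for n,uv,z in[('hub',(327,202),.05),('btn',(379,208),.03),('scanner',(317,147),.096),('beaker',(447,226),.08)]:print(n,onz(m,uv,z))
E
```

```text
hub [ 0.52120695 -0.09806667  0.05      ]
btn [ 0.50697815 -0.23983421  0.03      ]
scanner [ 0.65931315 -0.07224294  0.096     ]
beaker [ 0.45239984 -0.40654018  0.08      ]
```

View pics/z0.png

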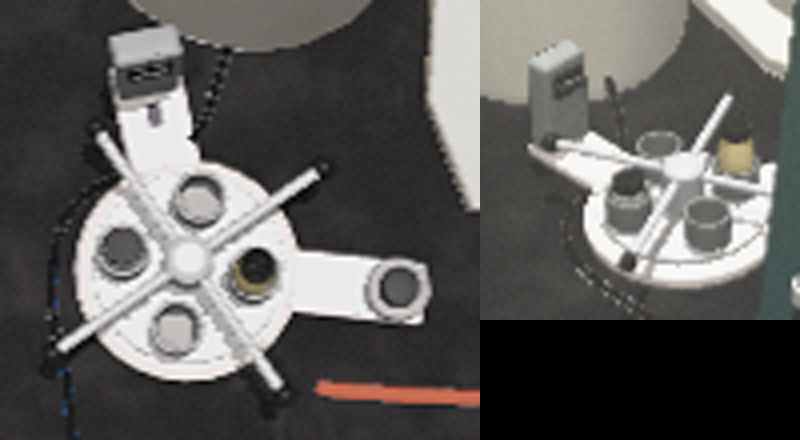

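The tall (amber, black cap) vial is on the right at zoom (255,268), so it has to turn counter-clockwise to the scanner at the top. The ball ends are at zoom (97,127), (321,170), (50,360) and (280,395).

```bash
python3 - <<'E'
from h import *
m=camera_model('top')
f=lambda u,v:((u-1.5)/4+280,(v-1.5)/4+135)
P=[onz(m,f(*p),.05)[:2] for p in[(97,127),(321,170),(280,395),(50,360)]]
hub=np.mean(P,0);print('hub',hub)
for p in P:d=p-hub;print(p,np.linalg.norm(d),np.degrees(np.arctan2(d[1],d[0])))
# foot disc ring / button / scanner / vials
for n,uv,z in[('btn',(398,289),.03),('scanTopMid',(146,44),.096),('tall',(257,262),.083),('short',(123,248),.061),('cupT',(199,199),.046),('cupB',(176,328),.046)]:
    q=onz(m,f(*uv),z)[:2];d=q-hub;print(n,q,np.linalg.norm(d),np.degrees(np.arctan2(d[1],d[0])))
cv2.imwrite('pics/w0.png',snapshot('wrist'));w=camera_model('wrist');print(w)
o=get_obs();T=np.linalg.inv(w['camera_from_world']);print(T[:3,3]-o['tool_pos'],T[:3,:3])
E
```

```text
hub [ 0.52654423 -0.09649021]
[ 0.61915987 -0.03625562] 0.11048014184373614 33.038834533881115
[ 0.58862012 -0.18737041] 0.11005737565040831 -55.66490112782248
[ 0.43722741 -0.15701976] 0.1078949585074315 -145.87471097823735
[ 0.46116954 -0.00531504] 0.1121907345646243 125.64139474450432
btn [ 0.51006447 -0.24026598] 0.1447171535804428 -96.53878019619835
scanTopMid [ 0.66304379 -0.06997795] 0.13905045076160907 10.991681081380937
tall [ 0.52087474 -0.14093962] 0.04480952022465276 -97.26879316411669
short [ 0.53415007 -0.05398047] 0.04318479347536255 79.85598525949916
cupT [ 0.56989139 -0.10497917] 0.04417055536799709 -11.080381352858875
cupB [ 0.48246369 -0.08883272] 0.04474071808732126 170.1451666479838
{'camera_matrix': array([[344.98089232,   0.        , 322.92958939],
       [  0.        , 344.98089232, 198.78087824],
       [  0.        ,   0.        ,   1.        ]]), 'k1': -0.07504304444208179, 'camera_from_world': array([[ 0.25852577, -0.96600343, -0.00133861, -0.55061645],
       [ 0.93234164,  0.24987921, -0.26134163,  0.02757494],
       [ 0.2527914 ,  0.0663155 ,  0.96524544, -0.3917848 ],
       [ 0.        ,  0.        ,  0.        ,  1.        ]])}
[0.07395322 0.01816633 0.19998302] [[ 0.25852577  0.93234164  0.2527914 ]
 [-0.96600343  0.24987921  0.0663155 ]
 [-0.00133861 -0.26134163  0.96524544]]
```

View pics/w0.png

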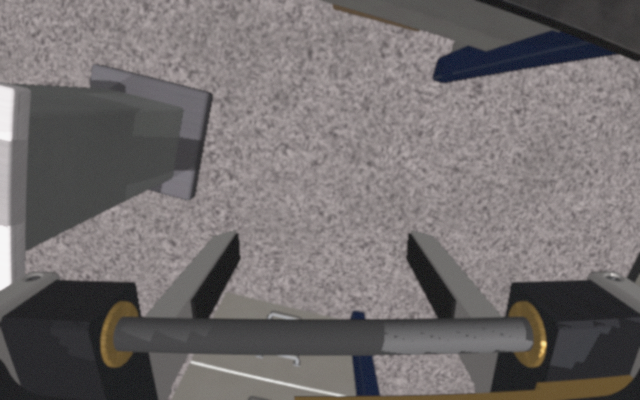

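The stand yaw is about 11.3° and the carousel yaw about -10.6°, with the tall vial at -100.6°, so it needs about +112°. I'll use the closed fingertips to push the near-left spoke (124°) counter-clockwise along the near side, turning the tool with it.

```bash
cat >> h.py <<'E'
from scipy.spatial.transform import Rotation as Ro
hub=np.array([.5265,-.0965])
def row(pos,yaw,base=None):
    o=get_obs();p,e=base if base else (o['tool_pos'],o['ee_rot'])
    R=Ro.from_euler('xyz',e).as_matrix();d=R.T@(np.array(pos)-p)*100
    t=-(yaw-np.degrees(e[2])+180)%360-180 if 0 else -((yaw-np.degrees(e[2])+180)%360-180)
    return np.round([*d,t],2).tolist()
def polar(phi,r=.086,z=.046):
    a=np.radians(phi);return [hub[0]+r*np.cos(a),hub[1]+r*np.sin(a),z],phi-90
E
python3 - <<'E'
from h import *
print(row(*polar(107,z=.18)))
m=camera_model('top');print(onz(m,(345,146),0),onz(m,(345,126),.2))
E
```

```text
[48.07, -40.65, 0.54, -2.06]
[ 0.69128003 -0.15233657  0.        ] [ 0.67820241 -0.13843154  0.2       ]
```

>>> servo_tool:
  targets:
    - [3, -2.5, 0, 0]
    - [7, -6, 0, 0]
    - [12, -10, 0, 0]
    - [17, -14.5, 0, 0]
    - [22, -18.5, 0, 0]
    - [27, -23, 0, -1]
    - [32, -27, 0, -2]
    - [37, -31, 0, -2]
  claw: 255

```text
time: 1.15
tool_pos: [0.4108, -0.1472, 0.1855]
ee_rot: [3.141, -0.0, 0.296]
wrist_force: [0.7, -0.5, 0.4]
width: 0.0178
finger_force: 0.0
```

>>> servo_tool:
  targets:
    - [4, -3.5, 0, 0]
    - [7, -6, 0, 0]
    - [9.5, -8.5, 0, 0]
    - [11, -9.6, 0, 0]
    - [11, -9.6, 0, 0]

```text
time: 1.78
tool_pos: [0.4875, -0.0249, 0.1851]
ee_rot: [3.141, 0.001, 0.297]
wrist_force: [0.7, -0.1, 0.6]
width: 0.0005
finger_force: 0.0
```

```bash
python3 - <<'E'
from h import *
o=get_obs();print(o['time'],o['tool_pos'],np.degrees(o['ee_rot']),o['width'])
print(row(*polar(107)))
cv2.imwrite('pics/w1.png',snapshot('wrist'))
w=camera_model('wrist')
for p in(124.3,214.3):print(proj(w,polar(p,.11,.05)[0]))
print(proj(w,polar(0,0,.05)[0]))
E
```

```text
1.775 [ 0.48748033 -0.02491112  0.18514336] [1.79992728e+02 6.40552126e-02 1.70323114e+01] 0.000459670531929285
[1.65, -0.61, 13.91, 0.03]
[295.94031419 199.65461136]
[425.9440306  264.58904119]
[401.75592948 167.6717916 ]
```

View pics/w1.png

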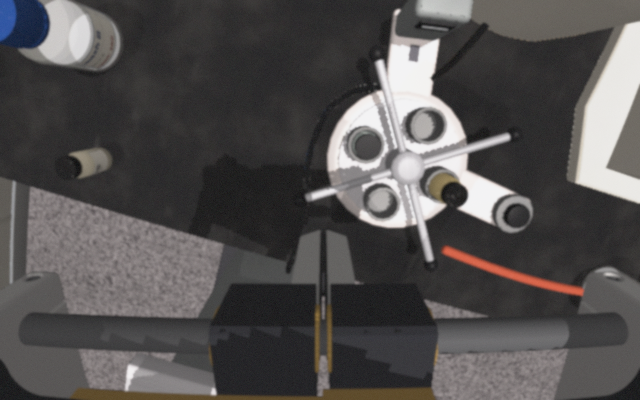

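The wrist view shows the hub at (408,167) and the balls at (377,54), (515,134), (432,265) and (305,198); the finger column is at x≈323. I'll refine the hub from this view.

```bash
python3 - <<'E'
from h import *
w=camera_model('wrist')
P=[onz(w,p,.05)[:2] for p in[(377,54),(515,134),(432,265),(305,198)]]
h=np.mean(P,0);print('hub',h)
for p in P:d=p-h;print(p,np.linalg.norm(d),np.degrees(np.arctan2(d[1],d[0])))
q=onz(w,(514,214),.03)[:2];d=q-h;print('btn',q,np.linalg.norm(d),np.degrees(np.arctan2(d[1],d[0])))
o=get_obs();print(proj(w,o['tool_pos']+np.array([0,0,-.014])))
E
```

```text
hub [ 0.52922168 -0.10256707]
[ 0.61930831 -0.03857594] 0.11050097873187424 35.387275401939846
[ 0.59169624 -0.1927988 ] 0.10974896447105621 -55.30208278084369
[ 0.43704317 -0.16500976] 0.111337176370569 -145.8858740544283
[ 0.46883899 -0.01388379] 0.10728836852668303 124.25016878024346
btn [ 0.51323609 -0.24048824] 0.13884446639084558 -96.61129816394188
[320.95281298 225.4121228 ]
```

```bash
sed -i 's/^hub=.*/hub=np.array([.528,-.0995])/' h.py; python3 - <<'E'
from h import *
a=polar(105);print(row(*a))
b=(np.array(a[0]),[np.pi,0,np.radians(a[1])])
for p in range(110,230,5):print(p,row(*polar(p),base=b))
E
```

```text
[2.06, -0.35, 13.93, 1.95]
110 [-0.75, 0.03, 0.0, -5.0]
115 [-1.49, 0.13, 0.0, -10.0]
120 [-2.23, 0.29, 0.0, -15.0]
125 [-2.94, 0.52, 0.0, -20.0]
130 [-3.63, 0.81, 0.0, -25.0]
135 [-4.3, 1.15, 0.0, -30.0]
140 [-4.93, 1.56, 0.0, -35.0]
145 [-5.53, 2.01, 0.0, -40.0]
150 [-6.08, 2.52, 0.0, -45.0]
155 [-6.59, 3.07, 0.0, -50.0]
160 [-7.04, 3.67, 0.0, -55.0]
165 [-7.45, 4.3, 0.0, -60.0]
170 [-7.79, 4.97, 0.0, -65.0]
175 [-8.08, 5.66, 0.0, -70.0]
180 [-8.31, 6.37, 0.0, -75.0]
185 [-8.47, 7.11, 0.0, -80.0]
190 [-8.57, 7.85, 0.0, -85.0]
195 [-8.6, 8.6, 0.0, -90.0]
200 [-8.57, 9.35, 0.0, -95.0]
205 [-8.47, 10.09, 0.0, -100.0]
210 [-8.31, 10.83, 0.0, -105.0]
215 [-8.08, 11.54, 0.0, -110.0]
220 [-7.79, 12.23, 0.0, -115.0]
225 [-7.45, 12.9, 0.0, -120.0]
```

>>> servo_tool:
  targets:
    - [1, -0.2, 0, 1]
    - [2.1, -0.35, 3, 2]
    - [2.1, -0.35, 6.5, 2]
    - [2.1, -0.35, 10, 2]
    - [2.1, -0.35, 12.5, 2]
    - [2.1, -0.35, 13.9, 2]
    - [2.1, -0.35, 13.9, 2]

```text
time: 2.7
tool_pos: [0.5059, -0.0162, 0.0458]
ee_rot: [-3.141, 0.002, 0.26]
wrist_force: [-0.1, -0.0, 0.1]
width: 0.0006
finger_force: 0.0
```

>>> servo_tool:
  targets:
    - [-0.75, 0.03, 0, -5]
    - [-1.5, 0.13, 0, -10]
    - [-2.23, 0.3, 0, -15]
    - [-2.94, 0.5, 0, -20]
    - [-3.63, 0.8, 0, -25]
    - [-4.3, 1.15, 0, -30]
    - [-4.93, 1.56, 0, -35]
    - [-5.53, 2, 0, -40]

```text
time: 3.7
tool_pos: [0.4594, -0.05, 0.0486]
ee_rot: [3.138, -0.001, 0.961]
wrist_force: [0.0, -0.2, -0.4]
width: 0.0005
finger_force: 0.0
```

```bash
python3 - <<'E'
from h import *
o=get_obs();d=o['tool_pos'][:2]-hub;print(o['time'],o['tool_pos'],np.degrees(o['ee_rot']),o['wrist_force'],np.linalg.norm(d),np.degrees(np.arctan2(d[1],d[0])))
cv2.imwrite('pics/w2.png',snapshot('wrist'))
E
```

```text
3.7 [ 0.45942014 -0.04999752  0.04858682] [ 1.79794300e+02 -7.41037659e-02  5.50805390e+01] [ 0.00936326 -0.17924311 -0.3725238 ] 0.08457950252451969 144.17740201792896
```

View pics/w2.png

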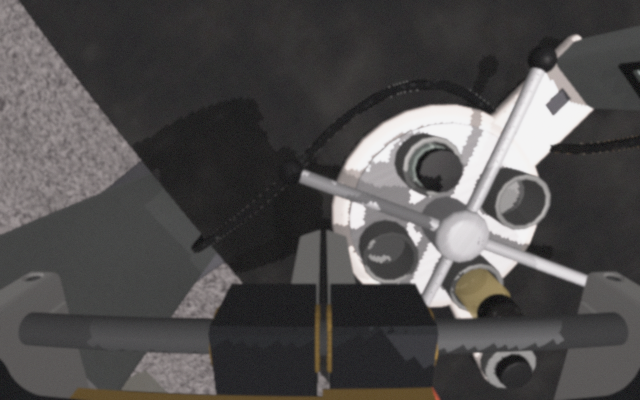

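This view shows the hub at (462,235), the spoke balls at (297,170) and (545,57), and no contact force. I'll check the geometry before pushing further.

```bash
python3 - <<'E'
from h import *
w=camera_model('wrist');o=get_obs()
for n,p in[('hub',(462,235)),('b1',(297,170)),('b2',(545,57)),('end4',(585,282))]:
    q=onz(w,p,.05)[:2];d=q-hub;print(n,q,np.linalg.norm(d),np.degrees(np.arctan2(d[1],d[0])))
for z in(0,-.014):print(proj(w,o['tool_pos']+np.array([0,0,z])))
print([proj(w,polar(a,.11,.05)[0]) for a in (34.5,124.5,153)])
E
```

```text
hub [ 0.52983316 -0.10220156] 0.003264798422846061 -55.84082741575049
b1 [ 0.46961006 -0.01058905] 0.10636983645967792 123.29386055703058
b2 [ 0.62158145 -0.0370534 ] 0.11250362996258578 33.715055032374806
end4 [ 0.58454891 -0.18306984] 0.10090439591945301 -55.915106529033515
[321.08394614 231.80301208]
[321.12088376 224.26229255]
[array([540.80342115,  60.11422462]), array([289.82140175, 171.36877835]), array([282.32649338, 256.21488961])]
```

The carousel has not moved, although the finger now sits past the spoke. I'll check the actual fingertip height in the fixed views.

```bash
python3 - <<'E'
from h import *
a=snapshot('top')[125:235,270:390];b=snapshot('scene')[125:235,250:350];o=get_obs();print(o['tool_pos'],o['wrist_force'])
c=np.zeros((440,800,3),np.uint8);c[:,:400]=cv2.resize(b,(400,440),interpolation=cv2.INTER_CUBIC);c[:366,400:]=cv2.resize(a,(400,366),interpolation=cv2.INTER_CUBIC);cv2.imwrite('pics/z1.png',c)
s=camera_model('scene');print([((proj(s,o['tool_pos']+[0,0,z])-[250,125])*4).tolist() for z in(0,-.014)],(proj(s,polar(124.3,.11,.05)[0])-[250,125])*4)
E
```

```text
[ 0.45924268 -0.04980902  0.04811618] [-0.41881832 -0.54751446  0.1228165 ]
[[280.0573135767761, 322.3033314379602], [280.21011761028103, 336.8561847636722]] [227.45620917 336.84972726]
```

View pics/z1.png

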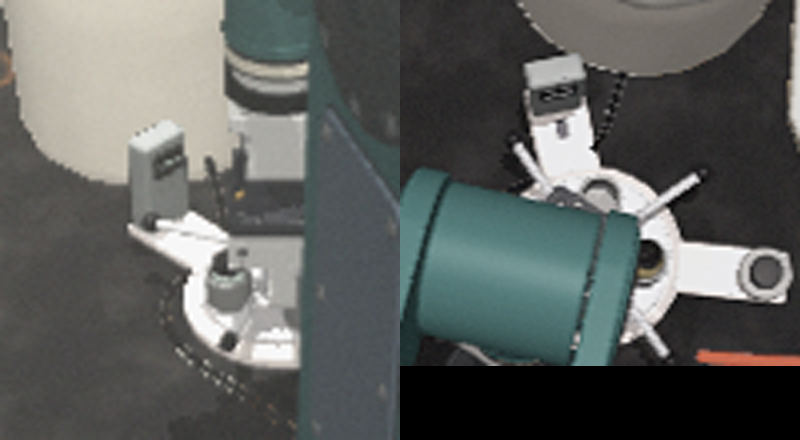

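The finger ended up beyond the spoke without turning it. I'll lift, go back behind the spoke, come down about 1 cm lower, and push in small steps while watching the force.

>>> servo_tool:
  targets:
    - [0, 0, -5, 0]
    - [1.5, 0.15, -5, 10]
    - [2.94, 0.5, -5, 20]
    - [4.3, 1.15, -5, 30]
    - [5.53, 2, -5, 40]
    - [5.53, 2, -2, 40]
    - [5.53, 2, 1, 40]
    - [5.53, 2, 1, 40]

```text
time: 4.85
tool_pos: [0.5046, -0.015, 0.0346]
ee_rot: [-3.14, 0.004, 0.26]
wrist_force: [0.4, 0.5, 0.6]
width: 0.0003
finger_force: 0.0
```

>>> servo_tool:
  targets:
    - [-0.75, 0.03, 0, -5]
    - [-1.5, 0.13, 0, -10]
    - [-1.5, 0.13, 0, -10]

```text
time: 5.22
tool_pos: [0.4933, -0.0209, 0.0386]
ee_rot: [3.14, -0.003, 0.433]
wrist_force: [-0.3, 0.1, -0.0]
width: 0.0003
finger_force: 0.0
```

>>> servo_tool:
  targets:
    - [-0.75, 0.03, 0, -5]
    - [-1.5, 0.13, 0, -10]
    - [-1.5, 0.13, 0, -10]

```text
time: 5.6
tool_pos: [0.4799, -0.0283, 0.0377]
ee_rot: [3.14, -0.002, 0.607]
wrist_force: [-0.9, 0.2, 0.5]
width: 0.0004
finger_force: 0.0
```

```bash
python3 - <<'E'
from h import *
o=get_obs();d=o['tool_pos'][:2]-hub;print(o['time'],o['tool_pos'],o['wrist_force'],o['wrist_torque'],np.linalg.norm(d),np.degrees(np.arctan2(d[1],d[0])))
cv2.imwrite('pics/w3.png',snapshot('wrist'))
w=camera_model('wrist')
print([proj(w,polar(a,.11,.05)[0]) for a in (34.5,124.5,134.5)])
E
```

```text
5.6 [ 0.47992866 -0.0283331   0.03773052] [-0.8716077   0.15217874  0.49340678] [-0.00980155 -0.00911997 -0.0313997 ] 0.08588120286134551 124.03797499323468
[array([487.28843884,  42.6865087 ]), array([279.47186271, 241.13532292]), array([283.21698589, 270.81009495])]
```

View pics/w3.png

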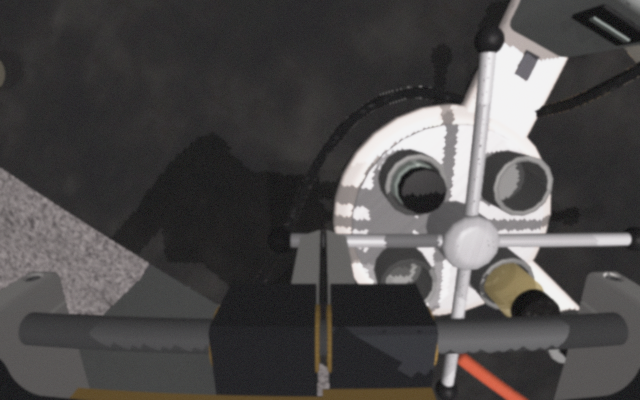

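The spoke is at y≈240 in this view, overlapping the fingertips (y≈232), and there is still no contact. It looks as though the real tips are shorter or higher than assumed. I'll check numerically which one occludes the other, and estimate tip depth from the open-finger picture.

```bash
python3 - <<'E'
import cv2
for n in('w1','w2','w3'):
    g=cv2.cvtColor(cv2.imread(f'pics/{n}.png'),6)
    for x in(303,312,338):print(n,x,g[222:262:2,x].tolist())
g=cv2.cvtColor(cv2.imread('pics/w3.png'),6)
for y in(236,240,244,250):print(y,g[y,270:380:4].tolist())
from h import *
w=camera_model('wrist');o=get_obs();R=Ro.from_euler('xyz',o['ee_rot']).as_matrix()
# pixel of finger corners: open tip inner corners at x=+-8mm, y=+-47 mm for various heights
for z in(14,0,-10,-20,-30):
    print(z,[np.round(proj(w,o['tool_pos']+R@(np.array([x,y,z])/1e3))).tolist() for x,y in((8,47),(8,-47),(-8,47),(8,12.5),(8,-12.5))])
E
```

```text
w1 303 [32, 37, 36, 42, 48, 46, 62, 89, 98, 101, 101, 100, 97, 97, 98, 99, 100, 98, 98, 97]
w1 312 [47, 45, 44, 43, 46, 80, 98, 99, 99, 99, 100, 100, 101, 99, 100, 96, 98, 99, 99, 102]
w1 338 [40, 43, 46, 48, 44, 55, 87, 98, 101, 97, 99, 100, 97, 101, 98, 99, 100, 100, 98, 99]
w2 303 [31, 34, 32, 32, 33, 32, 51, 94, 100, 102, 102, 101, 101, 100, 103, 100, 98, 102, 103, 99]
w2 312 [27, 31, 33, 29, 36, 76, 99, 99, 100, 102, 100, 101, 100, 102, 100, 100, 100, 100, 103, 100]
w2 338 [216, 175, 140, 136, 139, 133, 114, 99, 101, 100, 99, 103, 101, 100, 102, 100, 100, 99, 101, 101]
w3 303 [27, 36, 34, 29, 33, 44, 86, 98, 98, 99, 97, 99, 98, 99, 100, 97, 99, 101, 98, 98]
w3 312 [26, 30, 34, 29, 42, 77, 96, 101, 99, 99, 97, 100, 100, 98, 98, 101, 98, 98, 98, 99]
w3 338 [136, 137, 185, 216, 217, 202, 131, 101, 99, 97, 98, 101, 97, 99, 100, 102, 100, 99, 100, 99]
236 [24, 22, 25, 31, 28, 68, 105, 106, 100, 97, 99, 97, 94, 55, 66, 98, 97, 101, 104, 134, 152, 152, 152, 153, 153, 151, 152, 150]
240 [29, 23, 30, 32, 26, 83, 123, 120, 101, 99, 99, 98, 94, 61, 67, 97, 100, 97, 100, 141, 219, 219, 220, 218, 219, 218, 217, 218]
244 [21, 30, 23, 25, 29, 74, 110, 107, 97, 96, 97, 99, 91, 55, 62, 96, 99, 101, 99, 113, 201, 200, 201, 199, 201, 200, 202, 201]
250 [32, 18, 28, 24, 22, 26, 31, 89, 101, 100, 99, 99, 94, 28, 61, 97, 99, 100, 96, 101, 135, 138, 138, 155, 206, 131, 136, 132]
14 [[393.0, 213.0], [249.0, 213.0], [392.0, 236.0], [340.0, 213.0], [302.0, 213.0]]
0 [[397.0, 220.0], [244.0, 220.0], [396.0, 244.0], [341.0, 220.0], [300.0, 220.0]]
-10 [[401.0, 226.0], [240.0, 226.0], [399.0, 251.0], [342.0, 226.0], [299.0, 226.0]]
-20 [[405.0, 232.0], [236.0, 232.0], [403.0, 258.0], [343.0, 232.0], [298.0, 232.0]]
-30 [[409.0, 238.0], [232.0, 238.0], [407.0, 266.0], [344.0, 238.0], [297.0, 238.0]]
```

The fingers occlude the spoke, and their perspective puts the real tips about 20 mm behind the TCP rather than 14 mm ahead, so they passed over the top of the spoke. I'll go back and descend to TCP z≈0.020.

>>> servo_tool:
  targets:
    - [0, 0, -0.5, 0]
    - [1.5, 0.15, -0.5, 10]
    - [2.94, 0.5, -0.5, 20]
    - [2.94, 0.5, 0.8, 20]
    - [2.94, 0.5, 1.8, 20]
    - [2.94, 0.5, 1.8, 20]

```text
time: 6.4
tool_pos: [0.5042, -0.0154, 0.0167]
ee_rot: [-3.14, 0.004, 0.262]
wrist_force: [-0.3, 0.2, -0.5]
width: 0.0002
finger_force: 0.0
```

>>> servo_tool:
  targets:
    - [-0.75, 0.03, 0, -5]
    - [-1.5, 0.13, 0, -10]
    - [-2.23, 0.3, 0, -15]
    - [-2.94, 0.5, 0, -20]
    - [-2.94, 0.5, 0, -20]

```text
time: 7.02
tool_pos: [0.4787, -0.0281, 0.0188]
ee_rot: [3.141, -0.0, 0.609]
wrist_force: [-0.1, 0.7, 0.2]
width: 0.0002
finger_force: 0.0
```

```bash
python3 - <<'E'
from h import *
o=get_obs();d=o['tool_pos'][:2]-hub;print(o['time'],o['tool_pos'],o['wrist_force'],o['wrist_torque'],np.linalg.norm(d),np.degrees(np.arctan2(d[1],d[0])))
im=snapshot('wrist');cv2.imwrite('pics/w4.png',im)
w=camera_model('wrist')
print([proj(w,polar(a,.11,.05)[0]) for a in (34.5,44.5,124.5,134.5)],proj(w,polar(0,0,.055)[0]))
g=cv2.cvtColor(im,6)
# dark balls against: test spoke brightness along circle r=.09 near angle 25..60
for a in range(24,60,2):
    u,v=proj(w,polar(a,.085,.052)[0]);print(a,g[int(v),int(u)] if 0<=v<400 and 0<=u<640 else None,end='; ')
E
```

```text
7.025 [ 0.47865683 -0.02807606  0.01875611] [-0.11326964  0.72936532  0.17515857] [0.03779718 0.04002813 0.00520158] 0.08681087334960641 124.6386248776491
[array([507.98130322,  34.19103542]), array([468.13896065,  36.08758094]), array([276.79672375, 252.87872887]), array([280.96047409, 285.02590363])] [485.42188265 257.21192931]
24 240; 26 239; 28 239; 30 239; 32 239; 34 239; 36 239; 38 239; 40 188; 42 78; 44 224; 46 195; 48 105; 50 31; 52 24; 54 36; 56 44; 58 45;
```

The brightness profile suggests the spoke has moved to about 44°. I'll continue, and check by tracking the amber vial.

>>> servo_tool:
  targets:
    - [-0.75, 0.03, 0, -5]
    - [-1.5, 0.13, 0, -10]
    - [-2.23, 0.3, 0, -15]
    - [-2.94, 0.5, 0, -20]
    - [-3.63, 0.8, 0, -25]
    - [-4.3, 1.15, 0, -30]
    - [-4.93, 1.56, 0, -35]
    - [-5.53, 2, 0, -40]

```text
time: 8.07
tool_pos: [0.4454, -0.0755, 0.0188]
ee_rot: [3.141, -0.001, 1.31]
wrist_force: [1.0, 1.4, -0.5]
width: 0.0004
finger_force: 0.9
```

```bash
python3 - <<'E'
from h import *
o=get_obs();d=o['tool_pos'][:2]-hub;print(o['time'],o['tool_pos'],o['wrist_force'],o['wrist_torque'],np.linalg.norm(d),np.degrees(np.arctan2(d[1],d[0])))
def amber(im):
    h=cv2.cvtColor(im,cv2.COLOR_BGR2HSV);k=cv2.inRange(h,(15,70,80),(35,255,255));k[290:,200:460]=0
    n,l,s,c=cv2.connectedComponentsWithStats(k);return sorted([(s[i,4].item(),c[i].round().tolist()) for i in range(1,n)])[-3:]
for n in('w1','w2','w3','w4'):print(n,amber(cv2.imread(f'pics/{n}.png')))
im=snapshot('wrist');cv2.imwrite('pics/w5.png',im);w=camera_model('wrist')
print(amber(im));t=snapshot('top');cv2.imwrite('pics/t5.png',t)
for a in (-100,-90,-80,-60,-50,-40):print(a,proj(w,polar(a,.045,.055)[0]))
print('top',amber(t))
E
```

```text
8.075 [ 0.44541148 -0.07545635  0.01876608] [ 0.9663161   1.41881717 -0.45072443] [ 0.29833429 -0.26710816  0.04276208] 0.08601721325926177 163.7683602025614
w1 [(364, [440.0, 184.0]), (1008, [127.0, 395.0])]
w2 [(1052, [128.0, 395.0]), (1320, [478.0, 289.0])]
w3 [(1081, [129.0, 395.0]), (1561, [508.0, 286.0])]
w4 [(1042, [128.0, 395.0]), (1974, [540.0, 289.0])]
[(1024, [128.0, 395.0]), (1923, [538.0, 292.0])]
-100 [480.22791431 329.55082283]
-90 [493.7284651  327.14250504]
-80 [506.94693799 322.73088687]
-60 [531.23714769 308.34427895]
-50 [541.6835012 298.6892978]
-40 [550.60463152 287.67233083]
top [(71, [541.0, 29.0]), (158, [553.0, 39.0]), (318, [273.0, 94.0])]
```

View pics/w5.png

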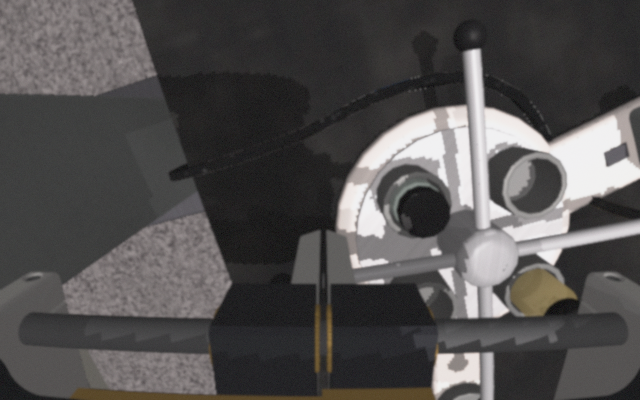

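It's now turning: the hub is at (487,257) and the pushed spoke is engaged below the finger, with ball (470,35) at its counterpart a quarter turn on. I'll compute the carousel angle.

```bash
python3 - <<'E'
from h import *
w=camera_model('wrist');o=get_obs()
h=onz(w,(487,257),.058)[:2];b=onz(w,(470,35),.05)[:2];d=b-h;print(h,b,np.linalg.norm(d),np.degrees(np.arctan2(d[1],d[0])))
d=o['tool_pos'][:2]-h;print(np.linalg.norm(d),np.degrees(np.arctan2(d[1],d[0])))
d=b-hub;print(np.degrees(np.arctan2(d[1],d[0])))
E
```

```text
[ 0.52790255 -0.09818686] [0.53972595 0.00990484] 0.10873641826928773 83.75763230302006
0.08557390770931471 165.07148656479688
83.88242587393528
```

>>> servo_tool:
  targets:
    - [-0.75, 0.03, 0, -5]
    - [-1.5, 0.13, 0, -10]
    - [-2.23, 0.3, 0, -15]
    - [-2.94, 0.5, 0, -20]
    - [-3.63, 0.8, 0, -25]
    - [-4.3, 1.15, 0, -30]
    - [-4.93, 1.56, 0, -35]
    - [-5.53, 2, 0, -40]

```text
time: 9.18
tool_pos: [0.4499, -0.1339, 0.0186]
ee_rot: [-3.141, -0.001, 2.007]
wrist_force: [-0.6, 1.3, 1.2]
width: 0.0004
finger_force: 0.9
```

>>> servo_tool:
  targets:
    - [-0.75, 0.03, 0, -5]
    - [-1.5, 0.13, 0, -10]
    - [-2.1, 0.26, 0, -14]
    - [-2.5, 0.37, 0, -17]
    - [-2.5, 0.37, 0, -17]

```text
time: 9.8
tool_pos: [0.4639, -0.1555, 0.0185]
ee_rot: [-3.141, -0.001, 2.301]
wrist_force: [-0.8, 0.0, 0.3]
width: 0.0003
finger_force: 0.3
```

```bash
cat >> h.py <<'E'
def blobs(im,k,lo,hi):
    n,l,s,c=cv2.connectedComponentsWithStats(k);return sorted((int(s[i,4]),c[i].round(1).tolist(),s[i,2:4].tolist()) for i in range(1,n) if lo<s[i,4]<hi)
def ambermask(im):
    k=cv2.inRange(cv2.cvtColor(im,cv2.COLOR_BGR2HSV),(15,70,80),(35,255,255));return k
E
python3 - <<'E'
from h import *
o=get_obs();d=o['tool_pos'][:2]-hub;print(o['time'],o['tool_pos'],o['wrist_force'],np.linalg.norm(d),np.degrees(np.arctan2(d[1],d[0])))
im=snapshot('wrist');cv2.imwrite('pics/w6.png',im);w=camera_model('wrist')
print(blobs(im,ambermask(im),100,5000))
for a in (-5,5,11.3,18):print(a,proj(w,polar(a,.045,.055)[0]))
# spoke at ~145: brightness profile around r=.085-.10 
g=cv2.cvtColor(im,6)
for r in(.075,.09):
  for a0 in(130,40):
    print(r,a0,[int(g[int(v),int(u)]) if 0<=v<400 and 0<=u<640 else -1 for u,v in(proj(w,polar(a,r,.052)[0]) for a in range(a0,a0+26))])
E
```

```text
9.8 [ 0.46385308 -0.1554752   0.01849257] [-0.78677109  0.04625253  0.25450777] 0.08513548261837788 -138.8917507416277
[(346, [328.9, 337.6], [7, 69]), (371, [316.7, 338.2], [7, 69]), (1898, [539.0, 292.2], [65, 48]), (2990, [262.3, 394.8], [367, 13])]
-5 [530.25385264 309.76640948]
5 [540.95875554 300.34388425]
11.3 [546.96064324 293.67034996]
18 [552.62053035 286.0286651 ]
0.075 130 [71, 82, 116, 137, 197, 219, 240, 246, 244, 241, 246, 247, 238, 210, 166, 245, 247, 247, 247, 226, 215, 183, 180, 222, 246, 247]
0.075 40 [54, 57, 58, 59, 61, 63, 61, 72, 175, 240, 243, 243, 234, 216, 168, 106, 62, 63, 61, 62, 60, 64, 62, 64, 64, 63]
0.09 130 [34, 56, 60, 60, 58, 62, 64, 62, 70, 228, 244, 247, 234, 202, 116, 67, 71, 71, 67, 65, 44, 43, 37, 42, 60, 60]
0.09 40 [58, 60, 62, 64, 63, 62, 59, 62, 77, 231, 242, 241, 231, 207, 128, 72, 62, 62, 64, 64, 64, 66, 67, 68, 66, 68]
```

The spokes are now at 51.3° (mod 90) and the target is 56.3°, so I'll advance 5° more.

>>> servo_tool:
  targets:
    - [-0.4, 0.01, 0, -2.5]
    - [-0.75, 0.03, 0, -5]
    - [-0.75, 0.03, 0, -5]

```text
time: 10.22
tool_pos: [0.4689, -0.1608, 0.0184]
ee_rot: [-3.141, -0.001, 2.388]
wrist_force: [-1.0, 1.1, 0.2]
width: 0.0004
finger_force: 0.5
```

>>> servo_tool:
  targets:
    - [0.5, 0, 0, 2]
    - [1.2, 0, 0, 4]
    - [1.2, 0, -3, 4]
    - [1.2, 0, -8, 4]
    - [1.2, 0, -12, 4]
    - [1.2, 0, -12, 4]

```text
time: 10.98
tool_pos: [0.4629, -0.154, 0.1428]
ee_rot: [3.138, 0.009, 2.319]
wrist_force: [0.4, -0.4, -0.2]
width: 0.0008
finger_force: 0.0
```

```bash
python3 - <<'E'
from h import *
o=get_obs();print(o['time'],o['tool_pos'],np.degrees(o['ee_rot'][2]))
im=snapshot('wrist');cv2.imwrite('pics/w7.png',im);w=camera_model('wrist')
t=snapshot('top');cv2.imwrite('pics/t7.png',t)
g=cv2.cvtColor(im,6)
for a0 in(45,135,315):print(a0,[int(g[int(v),int(u)]) if 0<=v<400 and 0<=u<640 else -1 for u,v in(proj(w,polar(a,.09,.052)[0]) for a in range(a0,a0+24))])
print(blobs(im,ambermask(im),50,5000))
c=np.vstack([im,np.zeros((200,640,3),np.uint8)]);z=cv2.resize(t[135:245,280:400],(218,200),interpolation=cv2.INTER_CUBIC);c[400:,:218]=z
cv2.imwrite('pics/v7.png',c)
for n,p in(('scan pt vial top',polar(11.3,.045,.083)[0]),('btn',[.511,-.2425,.03]),('window',polar(11.3,.126,.07)[0]),('hub',polar(0,0,.055)[0])):print(n,proj(w,p))
E
```

```text
10.975 [ 0.46285331 -0.15395965  0.14277755] 132.85581019135293
45 [68, 67, 67, 64, 65, 66, 67, 71, 68, 71, 147, 242, 246, 245, 238, 222, 124, 79, 73, 76, 71, 73, 71, 65]
135 [75, 72, 73, 76, 75, 75, 74, 73, 79, 198, 245, 245, 216, 163, 135, 67, 52, 51, 40, 40, 40, 41, 43, 45]
315 [43, 43, 49, 51, 57, 57, 57, 62, 82, 134, 235, 244, 246, 242, 220, 85, 69, 70, 68, 68, 67, 70, 72, 74]
[(54, [435.7, 356.1], [4, 20]), (58, [210.1, 356.3], [5, 20]), (368, [329.3, 336.7], [7, 68]), (378, [316.5, 336.1], [7, 68]), (550, [456.6, 219.9], [33, 32]), (2963, [266.9, 394.8], [367, 13])]
scan pt vial top [475.7194027  239.68774394]
btn [298.89468092 284.61416124]
window [537.4790992  277.35222869]
hub [422.1044054  202.30621634]
```

View pics/v7.png

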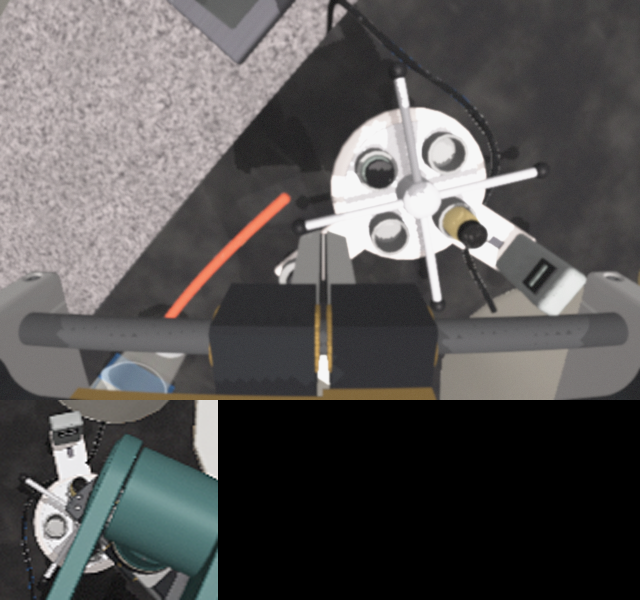

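Picture: the tall vial's cap is at (473,235), between the hub (418,198) and the scanner head (541,275), so it's squarely aligned; the carousel is released at 57° against a target of 56.3°. Next is the button at about (0.511,-0.243).

```bash
python3 - <<'E'
from h import *
w=camera_model('wrist')
hp=onz(w,(418,198),.058)[:2];c=onz(w,(473,235),.083)[:2];d=c-hp;print('vial',c,np.linalg.norm(d),np.degrees(np.arctan2(d[1],d[0])))
o=get_obs();print(row([.5113,-.2425,.06],np.degrees(o['ee_rot'][2])))
E
```

```text
vial [ 0.56464502 -0.08901769] 0.04651707146533903 11.920537153866185
[-10.05, -2.37, 7.82, -0.0]
```

>>> servo_tool:
  targets:
    - [-4, -1, 0, 0]
    - [-8, -1.9, 0, 0]
    - [-10, -2.3, 0, 0]
    - [-10, -2.3, 3, 0]
    - [-10, -2.3, 7, 0]
    - [-10, -2.3, 10, 0]
    - [-10, -2.3, 10.8, 0]
    - [-10, -2.3, 10.8, 0]

```text
time: 12.08
tool_pos: [0.5109, -0.2412, 0.0293]
ee_rot: [-3.141, -0.002, 2.32]
wrist_force: [-0.2, -0.1, 0.5]
width: 0.0002
finger_force: 0.0
```

>>> servo_tool:
  targets:
    - [0, 0, 0.5, 0]
    - [0, 0, 0.8, 0]
    - [0, 0, 0.8, 0]

```text
time: 12.45
tool_pos: [0.5119, -0.2418, 0.023]
ee_rot: [3.141, 0.001, 2.32]
wrist_force: [0.5, -0.4, 0.1]
width: 0.0003
finger_force: 0.0
```

```bash
python3 - <<'E'
from h import *
o=get_obs();print(o['time'],o['tool_pos'],o['wrist_force'])
E
```

```text
12.45 [ 0.51185498 -0.24178693  0.0229634 ] [ 0.5068112  -0.4045283   0.13518642]
```

>>> servo_tool:
  targets:
    - [0, 0, 0.4, 0]
    - [0, 0, 0.6, 0]
    - [0, 0, 0.6, 0]

```text
time: 12.82
tool_pos: [0.5114, -0.2416, 0.0162]
ee_rot: [-3.141, -0.001, 2.32]
wrist_force: [0.8, 0.8, -0.5]
width: 0.0001
finger_force: 0.0
```

>>> servo_tool:
  targets:
    - [0, 0, 0.2, 0]
    - [0, 0, 0.4, 0]
    - [0, 0, 0.4, 0]

```text
time: 13.2
tool_pos: [0.5118, -0.2418, 0.0128]
ee_rot: [3.141, 0.001, 2.32]
wrist_force: [-0.4, -0.5, 1.0]
width: 0.0003
finger_force: 0.9
```

>>> servo_tool:
  targets:
    - [0, 0, 0.1, 0]
    - [0, 0, 0.2, 0]
    - [0, 0, 0.2, 0]

```text
time: 13.58
tool_pos: [0.5118, -0.2418, 0.0108]
ee_rot: [3.142, 0.0, 2.32]
wrist_force: [-0.0, 0.6, 3.1]
width: 0.0003
finger_force: 1.3
```

>>> servo_tool:
  targets:
    - [0, 0, 0.1, 0]
    - [0, 0, 0.2, 0]
    - [0, 0, 0.2, 0]

```text
time: 13.95
tool_pos: [0.5118, -0.2418, 0.0087]
ee_rot: [3.142, 0.0, 2.32]
wrist_force: [-0.2, 0.3, 3.9]
width: 0.0002
finger_force: 1.8
```

Force is at 3.9 N and rising. I'll go to the stop with small steps.

>>> servo_tool:
  targets:
    - [0, 0, 0.1, 0]
    - [0, 0, 0.2, 0]
    - [0, 0, 0.2, 0]

```text
time: 14.32
tool_pos: [0.5119, -0.2418, 0.0083]
ee_rot: [3.142, 0.001, 2.32]
wrist_force: [-2.2, 1.8, 10.7]
width: 0.0004
finger_force: 4.9
```

>>> servo_tool:
  targets:
    - [0, 0, 0.1, 0]
    - [0, 0, 0.1, 0]

```text
time: 14.58
tool_pos: [0.5119, -0.2419, 0.0082]
ee_rot: [3.141, 0.001, 2.32]
wrist_force: [-4.0, 2.3, 13.4]
width: 0.0003
finger_force: 6.7
```

The button is on its hard stop (TCP stalled, force jumped to 13 N). I'll release, retreat and verify.

>>> servo_tool:
  targets:
    - [0, 0, -0.5, 0]
    - [0, 0, -2, 0]
    - [0, 0, -6, 0]
    - [0, 0, -11, 0]
    - [0, 0, -15, 0]
    - [0, 0, -15, 0]

```text
time: 15.32
tool_pos: [0.5136, -0.2428, 0.16]
ee_rot: [3.139, 0.008, 2.32]
wrist_force: [0.3, 0.0, -0.4]
width: 0.0006
finger_force: 0.0
```

```bash
python3 - <<'E'
from h import *
o=get_obs();print(o['time'],o['tool_pos'],o['wrist_force'])
im=snapshot('wrist');cv2.imwrite('pics/w8.png',im);w=camera_model('wrist')
g=cv2.cvtColor(im,6)
for a0 in(45,135,315):print(a0,[int(g[int(v),int(u)]) if 0<=v<400 and 0<=u<640 else -1 for u,v in(proj(w,polar(a,.09,.052)[0]) for a in range(a0,a0+24))])
print(blobs(im,ambermask(im),100,5000),proj(w,polar(11.9,.045,.055)[0]))
E
```

```text
15.325 [ 0.51361673 -0.24278812  0.1600489 ] [ 0.25914266  0.01030238 -0.37393958]
45 [55, 58, 57, 56, 59, 57, 60, 58, 59, 71, 159, 219, 228, 226, 202, 117, 55, 51, 52, 58, 56, 51, 50, 53]
135 [-1, -1, -1, -1, -1, -1, -1, -1, -1, -1, -1, -1, -1, -1, -1, -1, -1, -1, -1, -1, -1, -1, -1, -1]
315 [35, 28, 32, 36, 38, 44, 46, 51, 62, 133, 206, 228, 239, 215, 164, 59, 48, 50, 51, 52, 51, 54, 55, 53]
[(337, [329.0, 339.1], [7, 68]), (342, [316.9, 340.2], [7, 68]), (536, [483.8, 110.1], [28, 32]), (2734, [263.1, 395.0], [364, 12])] [492.79820921 112.47176647]
```

The carousel hasn't moved, the button is released and the arm is clear, so I'm handing in.

```bash
python3 -c "
from bench import *
print(close_job())"
```

```text
the job is handed in; nothing more can be done
None
```

The job is handed in, no verdict shown: the tall vial rests at the scanner about 0.6° from square by camera, and the button was pressed to its stop (13 N) and released at about 15 of 48 s. The first two pushes passed over the spoke without touching it, because the fingertips sit about 35 mm higher than the interface text says.

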